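Load a tube rail into the reader behind its scanner post

ROBOT

A 6-joint arm with a two-finger parallel gripper is mounted at the origin on a cart in front of the work surface, level with it; the furniture and walls round the work are solid. World frame = base frame: x ahead of the robot, y to its left, z up, the work surface at z = 0. Lengths are in m, angles in rad, forces in N, time in s.
With the tool pointing down it reaches from about 0.35 to 0.925 m from the base axis. Payload 6.4 kg.
Tool frame: the origin (TCP) lies between the finger pads; the fingertips stand 19 mm ahead of it and the grasp point (between the pads) is the TCP; z points along the fingers, y is the direction in which the jaws open and shut (so a half turn about z gives the same grasp; the last joint's range is limited). The gripper opens to 94 mm and grips with 3 to 60 N. Pads are 16 mm wide; open, the fingers measure 119 mm over their backs; the gripper's body (75 mm by 177 mm) begins 78 mm behind the grasp point.
Start: joints at [1.005, 0.245, 1.558, -0, 1.339, -0.174], TCP at [0.248, 0.601, 0.224] pointing down, gripper open.
Joint ranges: [-3.13, 3.13], [-1.02, 2.26], [0.13, 2.54], [-0.95, 4.09], [0.21, 2.88], [-2.74, 2.74]. Speed limits (rad/s): [2.57, 2.57, 3.14, 3.14, 3.14, 3.14].

INTERFACE

Orientations are given as a rotation vector (axis times angle).
In Python, from station import sensors, cams, sign_off, find_in gives the robot as it stands.
- The arm moves only by the tool carry_out, never from a script. Its argument "rows" is a list that holds one entry, the list of rows, each a list of 7 numbers: the shift along the world's x, y, z in m, then the turn, a rotation vector about the world's x, y, z in degrees, then the closure, from 0 (fully open) to 1 (shut). A call has exactly 10 rows; each row shifts and turns the commanded pose from where the row before left it; what a row does not reach is not made up. A row lasts 1/12 s, in which the tool goes at most 41.7 mm and 7.16 degrees, less where a joint would pass 70% of its speed; a pose out of reach is approached as far as the arm can. A call is refused whole if a number of a shift passes 0.0417 or a number of a turn 7.16, either way. A call with a gripper value outside its range is refused whole. The fingers move at their own pace and stop on an object; "newtons" is the grip in N (left out, the last holds). Time passes only in rows, so rows that do not move let the fingers close, or fill a call up. It gives the time, the measured TCP pose, the force and the opening at its end, in the units of the state.
- sensors.read_state(): the state, without advancing time (a new reading comes with each control period).
- cams.grab_frame(name): name is "scene" or "top" or "wrist"; returns a dict with "image" (400x640x3 uint8, red, green, blue), "fx", "fy", "cx", "cy" (pixels), "origin" and "attitude" of the camera in the world. Camera axes: x right, y up, looking along -z (the intrinsics and any distortion apply to the point x, -y, -z); pixel columns grow to the right and rows downward; lengths in m; the calibration is good to about 2 mm. A picture is of the moment at which its call begins. There is no depth.
- sign_off(): hands the job in, once; it reports no verdict.
Trained networks look in a picture, given as the dict that the camera call returned (one of the last four; its "shot" number tells which), for a name from the list of things; names that differ only in an ending like _2 or _b are one class to them, and where a whole thing is asked for, a point or a joint stands for the part that bears it (a point fixed in the world has none). Each returns a list of dicts, best first, with "conf" (0 to 1); they miss things now and then, are a little off and sometimes report something else, mostly with a low value. They report only what shows in the picture. A call takes as long as a camera call.
- find_in(picture, target): "centre" ([x, y, z] in m, in the coordinates of the camera as it stood for that picture, good to about 4 mm: the middle of the surface that is visible of it).
The state is a dict: "time": time; "joint_pos": joint angles; "qvel": joint speeds; "joint_torque": joint torques, N m; "eef_pos": TCP position; "ee_rot": TCP orientation; "wrist_force": force on the tool from outside, world axes, zero at the start; "wrist_torque": the same for the moment, N m; "gripper_width": opening from 0.0 (shut) to 1.0 (fully open).
Only numpy, scipy, OpenCV 4.12 (cv2) and the standard library are available. Lean on these libraries where they do the work, as an engineer would, in place of code of your own. Each camera call takes 0.05 s, during which the arm holds its last target.

TASK

Push the long tube rail along the bench into the bay of the tube reader: its left end goes in behind the scanner post first, then its right end swings in past the spring catch, until the whole rail lies flat against the back fence and the catch has snapped shut in front of it. The tubes are open, so only push the rail and keep it flat on the bench, never lifting or tipping it, and leave the other things on the bench where they stand.

Things in the scene. Friction and masses are not known exactly. Their poses are not given: they have to be found in the camera images.
- rail: Loose white plastic rail with a row of ten short open clear tubes; 36 mm wide (x), 240 mm long (y), body 26 mm high, tubes up to 47 mm; about 0.25 to 0.4 kg. Its straight sides and ends are free to push on. Origin: centre of its underside. Axes: y along the rail towards its left end (seen from the robot), x across, z up. Axes parallel to the reader's when seated.
- rail_left (a point): Middle of the rail's left (+y) end face, 13 mm above its underside.
- rail_right (a point): Middle of the rail's right (-y) end face, 13 mm above its underside.
- reader: Fixed tube reader: white housing 60 mm high, 290 mm wide (y), with an aluminium fence 48 mm high on its front. Origin: on the bench under the middle of the fence's front face; x points away from the robot into the housing, y to the left, z up. The bay lies before the fence (x < 0), 249 mm long, open to -x; the rail slides into it on the bare bench.
- bay_seat (a point): Where the centre of the seated rail's underside belongs (give or take 4 mm along y): on the bench at x = -18, y = 0 mm in the reader's frame, so that the rail's back side lies on the fence.
- end_stop (a point): Left end stop of the bay, fixed, 33 mm high: this point is the middle of its inner face's foot, at x = -20, y = +123 mm in the reader's frame; the face runs along x from the fence to x = -48 mm.
- scanner_post (a point): Centre of the top of the scanner post, a grey column fixed to the reader, 18 mm in diameter, 60 mm high, at x = -63, y = +88 mm in the reader's frame. It blocks a square push into the bay; the gap to the fence is 54 mm, so the rail passes behind it, left end first, angled up to about 25 degrees. A strap 9 mm high joins its foot to the end stop.
- catch (a joint): Spring-leaf catch right of the bay, rad: 0 shut, to 0.5 swung out (to -y) about a pin at x = -4, y = -128 mm in the reader's frame. 29 mm high. Its arm bounds the bay at y = -126; hook tip at x = -43, y = -114, before the seated rail's right end; lead-in ends at x = -67, y = -128. Polished: the rail pushes it aside (2 to 5 N); it springs back by itself.
- catch_tip (a point): Tip of the catch's hook, 17 mm above the bench; moves with the catch.
- beaker: Bystander: empty clear glass beaker, 71x77x88 mm, left of the work; origin under its centre.
- flask: Bystander: conical flask, 64 mm wide, 104 mm high, left of the reader; origin under its centre.
- petri_dish: Bystander: lidded dish, 59 mm wide, 15 mm high, front left; origin under its centre.
- tape: Bystander: roll of tape, 68 mm wide, 18 mm high, on the right; origin under its centre.
- amber_bottle: Bystander: small brown bottle, 37 mm wide, 66 mm high, right of the reader; origin under its centre.
- pen: Bystander: marker pen 137 mm long, left of the rail; origin under its centre.
- tweezers: Bystander: steel tweezers 141 mm long, front right; origin under its centre.

How it is judged:
By the outcome, as a careful person would: the job done as asked, in the order asked, and still so for the second after the job is handed in, with the robot touching nothing.
It also fails if it takes over 64 s, if anything falls off the work surface, if the arm or the gripper's body presses on something with over 40 N, if the wrist force passes 120 N, or if a joint passes its speed limit or range.

## Working session

There is one attempt and no reset: what is moved stays moved. The work goes in short steps, Python scripts to look and compute and a tool call to move; the robot and the scene stay as the last step left them, time stands still between calls to the robot, and variables do not carry over. Pictures are saved under pics/ and viewed, and the job is handed in when it is done.

Besides the shell and the picture viewer there is one more tool, called in YAML: its name, and indented under it one key for each argument. carry_out: Moves the arm, as the interface text tells. Its arguments: {"type":"object","properties":{"rows":{"type":"array","items":{"type":"array","items":{"type":"array","items":{"type":"number"}}}},"newtons":{"type":"number"}},"required":["rows"]}

```bash
ls; mkdir -p pics; cat > h.py <<'E'
import numpy as np, cv2
from station import sensors, cams, sign_off, find_in
def save(p,n): cv2.imwrite('pics/'+n+'.png', p['image'][:,:,::-1])
from scipy.spatial.transform import Rotation as R
def att(p):
    a=np.array(p['attitude'],float)
    return a if a.shape==(3,3) else (R.from_rotvec(a).as_matrix() if a.size==3 else R.from_quat(a).as_matrix())
def w(p,c): return att(p)@np.array(c)+np.array(p['origin'])
def pix(p,X):
    c=att(p).T@(np.array(X)-np.array(p['origin'])); return p['cx']+p['fx']*c[0]/-c[2], p['cy']+p['fy']*-c[1]/-c[2]
def ray(p,u,v,z):
    d=att(p)@np.array([(u-p['cx'])/p['fx'],-(v-p['cy'])/p['fy'],-1]); o=np.array(p['origin']); return o+d*(z-o[2])/d[2]
E
python3 - <<'E'
from h import *
for n in ['top','scene']:
    p=cams.grab_frame(n); save(p,n+'1'); print({k:v for k,v in p.items() if k!='image'})
    for t in ['rail','rail_left','rail_right','reader','scanner_post','catch_tip','catch','end_stop','bay_seat','beaker','flask','petri_dish','tape','amber_bottle','pen','tweezers']:
        try: r=find_in(p,t)
        except Exception as e: print(t,e); continue
        print(t,[(round(d['conf'],2),np.round(w(p,d['centre']),3).tolist()) for d in r[:2]])
print(sensors.read_state())
E
```

```text
pics
{'fx': 362.9478297134624, 'fy': 362.9478297134624, 'cx': 319.4456809096005, 'cy': 200.14922195321964, 'origin': array([ 0.31337018, -0.06346391,  1.25216672]), 'attitude': array([ 0.13881785, -0.12887595, -1.57992958]), 'shot': 1}
rail [(0.72, [0.475, -0.059, 0.027])]
rail_left [(0.59, [0.478, -0.061, 0.028])]
rail_right [(0.59, [0.477, -0.053, 0.023])]
reader [(0.73, [0.682, 0.043, 0.06])]
scanner_post [(0.67, [0.685, 0.041, 0.058])]
catch_tip []
catch []
end_stop [(0.93, [0.682, 0.045, 0.061])]
bay_seat [(0.48, [0.479, -0.058, 0.023]), (0.32, [0.439, 0.247, 0.014])]
beaker [(0.94, [0.511, 0.364, 0.037])]
flask [(0.8, [0.647, 0.3, 0.044]), (0.3, [0.685, 0.04, 0.061])]
petri_dish [(0.59, [0.386, 0.33, 0.019]), (0.16, [0.583, -0.435, 0.013])]
tape [(0.52, [0.581, -0.438, 0.016])]
amber_bottle []
pen [(0.66, [0.437, 0.246, 0.011])]
tweezers []
{'fx': 397.71824745597337, 'fy': 397.71824745597337, 'cx': 323.4175445703328, 'cy': 194.689071914895, 'origin': array([-0.33258163, -0.82707706,  0.58413536]), 'attitude': array([ 1.07751939, -0.50898089, -0.73338195]), 'shot': 2}
rail [(0.6
[... 668 characters left out ...]
04])]
{'time': 1.7, 'joint_pos': array([ 1.00488756e+00,  2.45082053e-01,  1.55780093e+00,  1.02317420e-06,
        1.33872519e+00, -1.74078016e-01]), 'qvel': array([ 1.13358517e-03, -1.59984105e-03, -1.11273419e-04, -2.13304777e-05,
        3.67540468e-04, -4.02114045e-04]), 'joint_torque': array([ 1.41086120e-04, -4.15824080e+01, -3.14870560e+01,  6.85106101e-02,
        2.89131567e-02, -1.51074357e-05]), 'eef_pos': array([0.24820635, 0.60074934, 0.22446624]), 'ee_rot': array([-6.11555589e-01, -3.08148715e+00,  2.21539344e-05]), 'wrist_force': array([ 0.44366328, -0.55187318,  0.78694936]), 'wrist_torque': array([ 0.01575418, -0.03590235,  0.02424426]), 'gripper_width': 1.0036381104249852}
```

```bash
python3 - <<'E'
from h import *
p=cams.grab_frame('top')
im=p['image'][:,:,::-1]
np.save('top.npy',p['image']); import pickle; pickle.dump(p,open('top.pkl','wb'))
c=im[60:280,150:460]; print(im.shape)
cv2.imwrite('pics/top_c.png',cv2.resize(im[40:240,180:446],None,fx=3,fy=3,interpolation=cv2.INTER_CUBIC))
E
```

```text
(400, 640, 3)
```

View pics/top1.png

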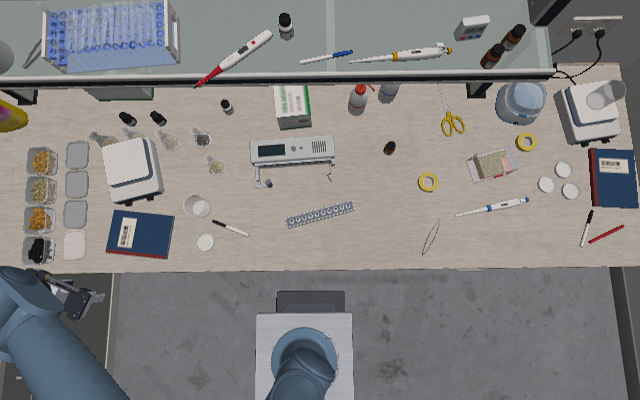

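View pics/top_c.png

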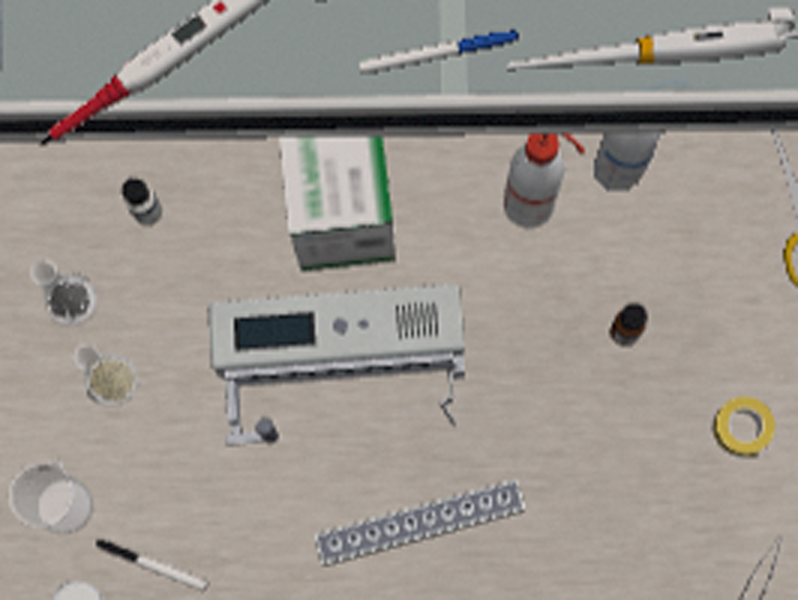

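View pics/scene1.png

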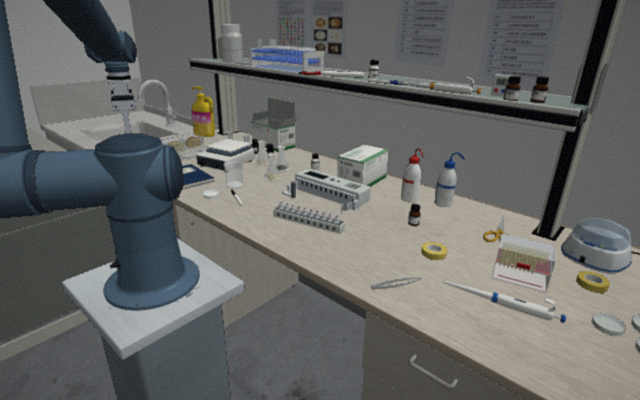

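```bash
python3 - <<'E'
from h import *
import pickle
p=pickle.load(open('top.pkl','rb')); im=p['image'][:,:,::-1]
a=cv2.resize(im[130:200,240:350],None,fx=7,fy=7,interpolation=cv2.INTER_CUBIC)
b=cv2.resize(im[190:240,275:365],None,fx=8,fy=8,interpolation=cv2.INTER_CUBIC)
cv2.imwrite('pics/rd.png',a);cv2.imwrite('pics/rl.png',b)
E
```

```text
(no output)
```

View pics/rd.png

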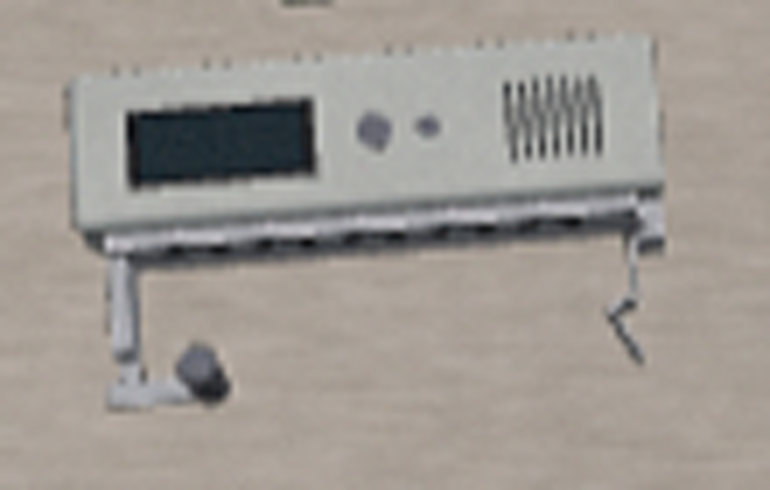

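View pics/rl.png

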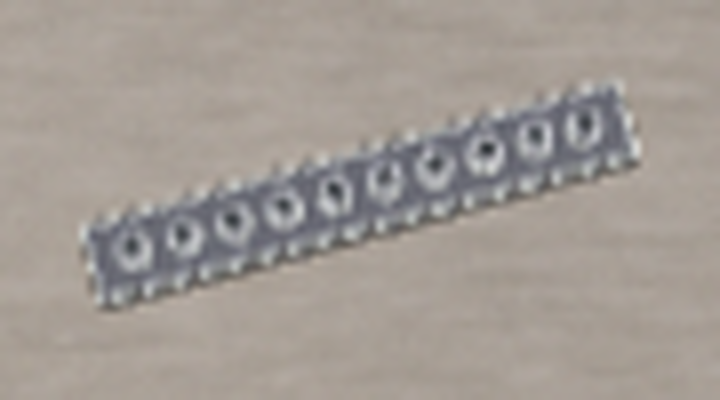

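```bash
cat >> h.py <<'E'
from scipy.optimize import least_squares
def fit(obs,x0):
    # obs: list of (picture, local xyz, (u,v), mask)
    def f(q):
        c,s=np.cos(q[2]),np.sin(q[2]); r=[]
        for p,l,uv in obs:
            X=[q[0]+c*l[0]-s*l[1],q[1]+s*l[0]+c*l[1],l[2]]
            a=pix(p,X); r+= [a[0]-uv[0],a[1]-uv[1]]
        return r
    s=least_squares(f,x0); return s.x,np.round(s.fun,1)
def loc(q,l):
    c,s=np.cos(q[2]),np.sin(q[2]); return np.array([q[0]+c*l[0]-s*l[1],q[1]+s*l[0]+c*l[1],(l[2] if len(l)>2 else 0)])
def inv(q,X):
    c,s=np.cos(q[2]),np.sin(q[2]); d=np.array(X[:2])-q[:2]; return np.array([c*d[0]+s*d[1],-s*d[0]+c*d[1]])
E
python3 - <<'E'
from h import *
import pickle
p=pickle.load(open('top.pkl','rb'))
rd=lambda x,y:(240+(x+.5)/7-.5,130+(y+.5)/7-.5); rl=lambda x,y:(275+x/8-.45,190+y/8-.45)
o=[(p,(-.063,.088,.06),rd(198,362)),(p,(-.043,-.114,.029),rd(608,313)),(p,(-.067,-.128,.029),rd(640,362))]
q,r=fit(o,[.65,.03,0]); print('reader',q,np.degrees(q[2]),r)
for l in [(0,.145,.06),(0,-.145,.06),(0,.12,0),(0,-.12,0),(-.048,.123,.033)]: 
    u=pix(p,loc(q,l)); print(l,np.round([(u[0]-240)*7,(u[1]-130)*7]))
o=[(p,(.018,.12,.026),rl(80,228)),(p,(-.018,.12,.026),rl(98,308)),(p,(-.018,-.12,.026),rl(640,160)),(p,(.018,-.12,.026),rl(620,85))]
k,r=fit(o,[.47,-.06,-.2]); print('rail',k,np.degrees(k[2]),r)
print('rail in reader',inv(q,k),np.degrees(k[2]-q[2]))
E
```

```text
reader [0.65158658 0.03212538 0.04111012] 2.355436232205158 [-0.5  0.   0.3  0.2  0.2 -0.3]
(0, 0.145, 0.06) [ 70. 239.]
(0, -0.145, 0.06) [667. 207.]
(0, 0.12, 0) [142. 268.]
(0, -0.12, 0) [614. 242.]
(-0.048, 0.123, 0.033) [127. 345.]
rail [ 0.47654076 -0.05698728  0.25063314] 14.360221242439541 [-0.4 -0.1 -0.   0.1  0.4  0.3  0.  -0.4]
rail in reader [-0.17856033 -0.08184324] 12.004785010234386
```

carry_out:
  rows:
    - [[0.0066,-0.0307,0,0,0,0.24,0],[0.0066,-0.0307,0,0,0,0.24,0],[0.0066,-0.0307,0,0,0,0.24,0],[0.0066,-0.0307,0,0,0,0.24,0],[0.0066,-0.0307,0,0,0,0.24,0],[0.0066,-0.0307,0,0,0,0.24,0],[0.0066,-0.0307,0,0,0,0.24,0],[0.0066,-0.0307,0,0,0,0.24,0],[0.0066,-0.0307,0,0,0,0.24,0],[0.0066,-0.0307,0,0,0,0.24,0]]

```text
time: 2.58
eef_pos: [0.3142, 0.2924, 0.2246]
ee_rot: [0.546, 3.093, 0.0]
wrist_force: [1.8, 0.7, -0.0]
gripper_width: 1.001
```

carry_out:
  rows:
    - [[0.0066,-0.0307,0,0,0,0.24,0],[0.0066,-0.0307,0,0,0,0.24,0],[0.0066,-0.0307,0,0,0,0.24,0],[0.0066,-0.0307,0,0,0,0.24,0],[0.0066,-0.0307,0,0,0,0.24,0],[0.0066,-0.0307,0,0,0,0.24,0],[0.0066,-0.0307,0,0,0,0.24,0],[0.0066,-0.0307,0,0,0,0.24,0],[0.0066,-0.0307,0,0,0,0.24,0],[0.0066,-0.0307,0,0,0,0.24,0]]

```text
time: 3.42
eef_pos: [0.3803, -0.0149, 0.2248]
ee_rot: [0.482, 3.103, -0.0]
wrist_force: [0.4, 0.3, -0.3]
gripper_width: 0.998
```

```bash
python3 - <<'E'
from h import *
import pickle
p=cams.grab_frame('wrist'); save(p,'w1'); pickle.dump(p,open('w1.pkl','wb'))
s=sensors.read_state(); print(s['time'],s['eef_pos'],s['ee_rot'],s['wrist_force'],p['origin'],p['fx'])
q=[.6516,.0321,.0411];k=[.4765,-.057,.2506]
for l in [(.018,.12,.026),(-.018,.12,.026),(-.018,-.12,.026),(.018,-.12,.026)]: print(np.round(pix(p,loc(k,l)),1))
for l in [(-.063,.088,.06),(-.043,-.114,.029),(-.067,-.128,.029),(0,-.12,.0),(0,.12,.048),(-.048,.123,.033)]: print(l,np.round(pix(p,loc(q,l)),1))
E
```

```text
3.4667 [ 0.38126228 -0.0188652   0.22508051] [ 0.48851056  3.1013017  -0.00485737] [-1.34698454 -1.41220353  0.38987472] [0.31587949 0.00607817 0.38410894] 304.61529545168725
[401.6 229.5]
[387.4 205.6]
[227.4 299.4]
[243.4 319.9]
(-0.063, 0.088, 0.06) [476.3 316.4]
(-0.043, -0.114, 0.029) [324.4 359.3]
(-0.067, -0.128, 0.029) [308.7 348.2]
(0, -0.12, 0.0) [330.2 369. ]
(0, 0.12, 0.048) [507.3 343.9]
(-0.048, 0.123, 0.033) [495.1 305.2]
```

View pics/w1.png

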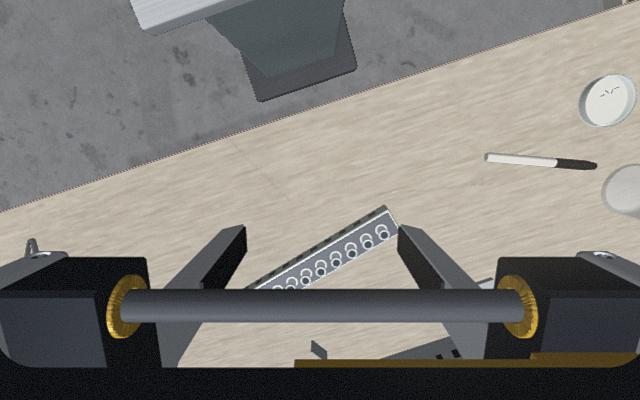

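carry_out:
  rows:
    - [[0,0,-0.02,0,0,0,0],[0,0,-0.025,0,0,0,0],[0,0,-0.025,0,0,0,0],[0,0,-0.025,0,0,0,0],[0,0,-0.025,0,0,0,0],[0,0,-0.025,0,0,0,0],[0,0,-0.025,0,0,0,0],[0,0,-0.02,0,0,0,0],[0,0,-0.008,0,0,0,0],[0,0,0,0,0,0,0]]

```text
time: 4.3
eef_pos: [0.3787, -0.0126, 0.025]
ee_rot: [-0.481, -3.1, -0.001]
wrist_force: [0.5, 0.4, 0.9]
gripper_width: 1.003
```

```bash
cat > st.py <<'E'
from h import *
q=[.6516,.0321,.0411]
s=sensors.read_state(); e=s['eef_pos']; y=R.from_rotvec(s['ee_rot']).as_matrix()[:,1]
a=np.degrees(np.arctan2(-y[0],y[1])); 
if abs(a)>90: a=(a+90)%180-90
l=inv(q,e); t=np.radians(-20)
print('t',s['time'],'eef',np.round(e,4),'jaw ang world',round(a,2),'F',np.round(s['wrist_force'],1),'j',np.round(s['joint_pos'],2))
print('reader xy',np.round(l,4),'n,t',np.round([np.cos(t)*l[0]+np.sin(t)*l[1],-np.sin(t)*l[0]+np.cos(t)*l[1]],4))
E
python3 st.py
```

```text
t 4.3 eef [ 0.3787 -0.0126  0.025 ] jaw ang world -17.65 F [0.5 0.4 0.9] j [-0.34 -0.1   2.34 -0.    0.9  -1.6 ]
reader xy [-0.2745 -0.0335] n,t [-0.2465 -0.1253]
```

carry_out:
  rows:
    - [[0.0076,-0.0024,0,0,0,0,0],[0.0076,-0.0024,0,0,0,0,0],[0.0076,-0.0024,0,0,0,0,0],[0.0076,-0.0024,0,0,0,0,0],[0.0076,-0.0024,0,0,0,0,0],[0.0076,-0.0024,0,0,0,0,0],[0.0076,-0.0024,0,0,0,0,0],[0.0076,-0.0024,0,0,0,0,0],[0.0076,-0.0024,0,0,0,0,0],[0.0076,-0.0024,0,0,0,0,0]]

```text
time: 5.13
eef_pos: [0.4569, -0.0374, 0.0263]
ee_rot: [-0.482, -3.104, -0.0]
wrist_force: [-1.1, 1.2, -0.1]
gripper_width: 1.003
```

```bash
python3 st.py; cat > look.py <<'E'
import sys
from h import *
import pickle
p=cams.grab_frame('top'); n=sys.argv[1]; im=p['image'][:,:,::-1]; pickle.dump(p,open(n+'.pkl','wb'))
cv2.imwrite('pics/'+n+'.png',cv2.resize(im[130:240,240:370],None,fx=6,fy=5.4,interpolation=cv2.INTER_CUBIC) if 0 else cv2.resize(im[130:230,240:370],None,fx=6,fy=6,interpolation=cv2.INTER_CUBIC))
E
python3 look.py a1
```

```text
t 5.1333 eef [ 0.4569 -0.0374  0.0263] jaw ang world -17.65 F [-1.1  1.2 -0.1] j [-0.33  0.09  2.15  0.    0.9  -1.59]
reader xy [-0.1974 -0.0614] n,t [-0.1645 -0.1253]
```

View pics/a1.png

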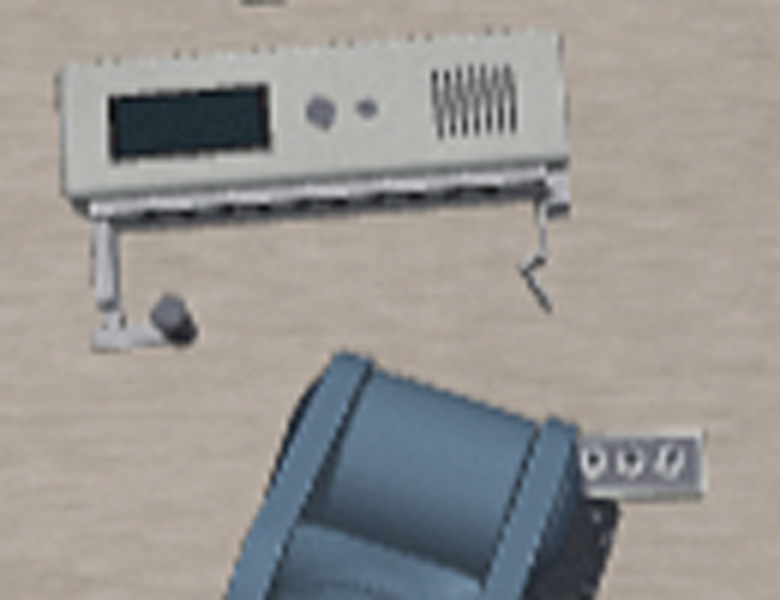

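carry_out:
  rows:
    - [[0.007,-0.0022,0,0,0,0,0],[0.007,-0.0022,0,0,0,0,0],[0.007,-0.0022,0,0,0,0,0],[0.007,-0.0022,0,0,0,0,0],[0.007,-0.0022,0,0,0,0,0],[0.007,-0.0022,0,0,0,0,0],[0.007,-0.0022,0,0,0,0,0],[0.007,-0.0022,0,0,0,0,0],[0,0,0,0,0,0,0],[0,0,0,0,0,0,0]]

```text
time: 6.02
eef_pos: [0.513, -0.0551, 0.0266]
ee_rot: [0.482, 3.103, -0.0]
wrist_force: [-0.6, 0.2, -0.7]
gripper_width: 1.0
```

```bash
python3 st.py; python3 look.py a2; python3 -c "
from h import *
p=cams.grab_frame('scene'); cv2.imwrite('pics/a2s.png',cv2.resize(p['image'][150:260,220:420,::-1],None,fx=4,fy=4,interpolation=2))"
```

```text
t 6.0167 eef [ 0.513  -0.0551  0.0266] jaw ang world -17.65 F [-0.6  0.2 -0.7] j [-0.33  0.21  2.   -0.    0.92 -1.59]
reader xy [-0.1421 -0.0815] n,t [-0.1057 -0.1252]
```

View pics/a2.png

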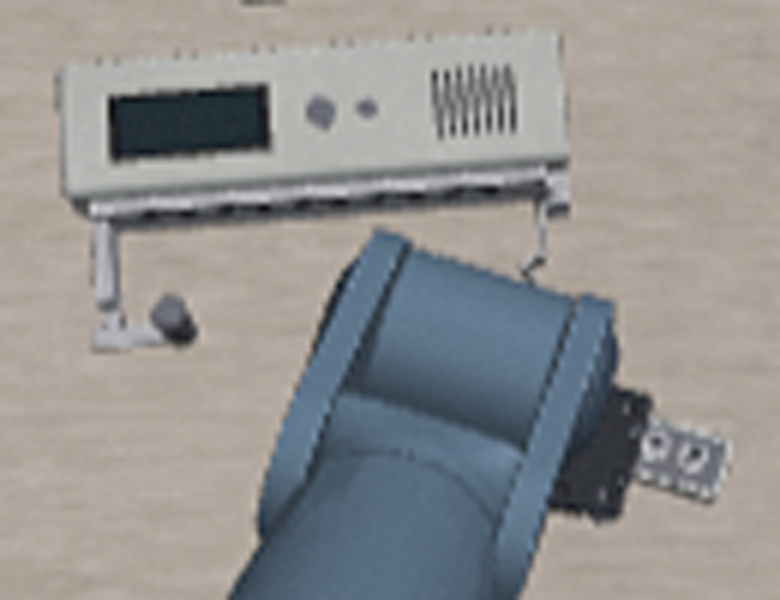

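View pics/a2s.png

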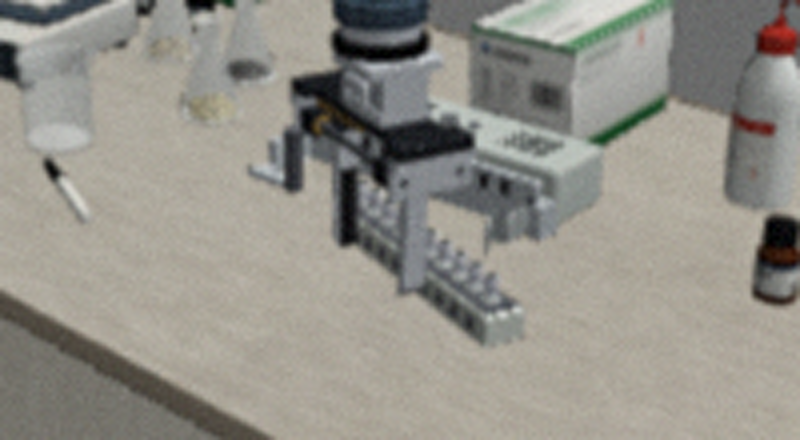

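carry_out:
  rows:
    - [[0.005,-0.0016,0,0,0,0,0],[0.005,-0.0016,0,0,0,0,0],[0.005,-0.0016,0,0,0,0,0],[0.004,-0.0012,0,0,0,0,0],[0,0,0,0,0,0,0],[0,0,0,0,0,0,0],[-0.0095,0.003,0,0,0,0,0],[-0.0095,0.003,0,0,0,0,0],[-0.0095,0.003,0.02,0,0,0,0],[-0.0095,0.003,0.03,0,0,0,0]]

```text
time: 6.95
eef_pos: [0.4891, -0.0475, 0.0739]
ee_rot: [-0.481, -3.097, -0.002]
wrist_force: [1.3, -0.7, 0.9]
gripper_width: 1.0
```

```bash
python3 st.py
```

```text
t 6.95 eef [ 0.4891 -0.0475  0.0739] jaw ang world -17.65 F [ 1.3 -0.7  0.9] j [-0.33  0.08  2.05 -0.    1.02 -1.59]
reader xy [-0.1657 -0.0728] n,t [-0.1308 -0.1251]
```

carry_out:
  rows:
    - [[0,0,0.03,0,0,0,0],[-0.01,-0.02,0.03,0,0,-7,0],[-0.01,-0.03,0,0,0,-7,0.3],[-0.01,-0.03,0,0,0,-7,0.6],[-0.01,-0.03,0,0,0,-7,0.85],[-0.01,-0.03,0,0,0,-7,0.85],[-0.01,-0.03,0,0,0,-7,0.85],[-0.01,-0.03,0,0,0,-7,0.85],[0,-0.02,0,0,0,-7,0.85],[0,-0.01,0,0,0,-7,0.85]]

```text
time: 7.78
eef_pos: [0.4218, -0.2805, 0.1364]
ee_rot: [2.043, 2.386, -0.001]
wrist_force: [0.9, -0.4, 0.3]
gripper_width: 0.472
```

```bash
python3 st.py;  python3 look.py a3
```

```text
t 7.7833 eef [ 0.4218 -0.2805  0.1364] jaw ang world -81.15 F [ 0.9 -0.4  0.3] j [-0.81  0.01  1.99 -0.    1.14 -0.97]
reader xy [-0.2424 -0.3029] n,t [-0.1242 -0.3675]
```

View pics/a3.png

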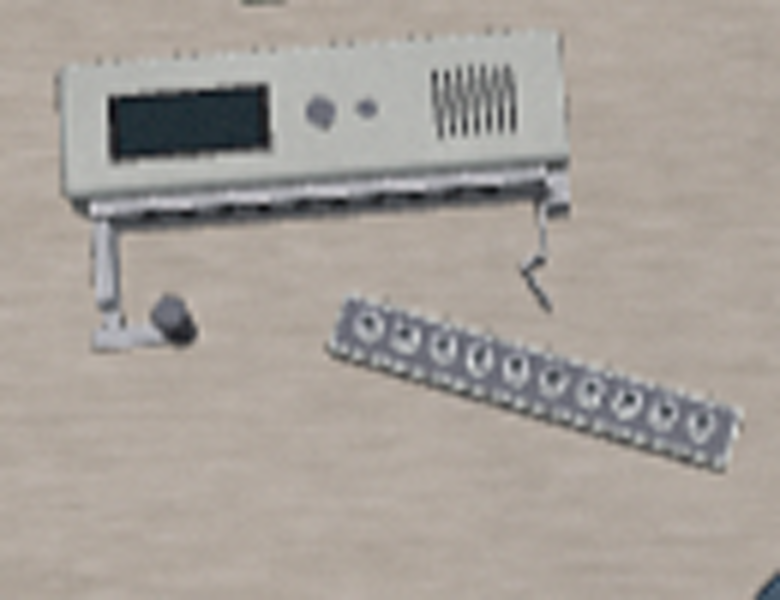

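```bash
cat > rfit.py <<'E'
import sys,pickle
from h import *
q=np.array([.6516,.0321,.0411])
p=pickle.load(open(sys.argv[1]+'.pkl','rb')); c=list(map(float,sys.argv[2:])); 
rl=lambda x,y:(240+(x+.5)/6-.5,130+(y+.5)/6-.5)
L=[(.018,.12,.026),(-.018,.12,.026),(-.018,-.12,.026),(.018,-.12,.026)]
k,r=fit([(p,L[i],rl(c[2*i],c[2*i+1])) for i in range(4) if c[2*i]>=0],[.55,-.06,-.2]); print('rail',np.round(k,4),np.degrees(k[2]),r)
l=inv(q,k);t=np.radians(-20)
print('in reader',np.round(l,4),np.degrees(k[2]-q[2]),'n,t',np.round([np.cos(t)*l[0]+np.sin(t)*l[1],-np.sin(t)*l[0]+np.cos(t)*l[1]],4))
print('right end world',loc(k,(0,-.12)),'left',loc(k,(0,.12)))
E
python3 rfit.py a3 347 297 330 348 724 470 741 405
```

```text
rail [ 0.5491 -0.089  -0.3033] -17.379163027241788 [-0.5 -0.8 -0.8  0.4  0.6 -0.3  0.6  0.6]
in reader [-0.1073 -0.1168] -19.73401956522947 n,t [-0.0609 -0.1465]
right end world [ 0.51330104 -0.20355533  0.        ] left [0.58498754 0.02548844 0.        ]
```

carry_out:
  rows:
    - [[0.0215,0.0116,0,0,0,-6.7,0.9],[0.0215,0.0116,0,0,0,-6.7,0.9],[0.0215,0.0116,0,0,0,-6.7,0.9],[0.0215,0.0116,0,0,0,-6.7,0.9],[0,0,-0.02,0,0,0,0.9],[0,0,-0.025,0,0,0,0.9],[0,0,-0.025,0,0,0,0.9],[0,0,-0.025,0,0,0,0.9],[0,0,-0.014,0,0,0,0.9],[0,0,0,0,0,0,0.9]]

```text
time: 8.67
eef_pos: [0.5061, -0.2294, 0.0238]
ee_rot: [-2.524, -1.858, 0.004]
wrist_force: [-0.1, 1.1, -0.2]
gripper_width: 0.098
```

```bash
python3 st.py
```

```text
t 8.6667 eef [ 0.5061 -0.2294  0.0238] jaw ang world 72.72 F [-0.1  1.1 -0.2] j [-0.63  0.3   1.9   0.    0.95 -0.33]
reader xy [-0.1562 -0.2553] n,t [-0.0594 -0.2933]
```

carry_out:
  rows:
    - [[0.0028,0.0085,0,0,0,0,0.9],[0.0028,0.0085,0,0,0,0,0.9],[0.0028,0.0085,0,0,0,0,0.9],[0.0028,0.0085,0,0,0,0,0.9],[0.0028,0.0085,0,0,0,0,0.9],[0.0028,0.0085,0,0,0,0,0.9],[0.0028,0.0085,0,0,0,0,0.9],[0,0,0,0,0,0,0.9],[0,0,0,0,0,0,0.9],[0,0,0,0,0,0,0.9]]

```text
time: 9.5
eef_pos: [0.5285, -0.1725, 0.0271]
ee_rot: [-2.532, -1.858, 0.0]
wrist_force: [0.3, -0.1, 0.1]
gripper_width: 0.096
```

```bash
python3 st.py;python3 look.py a4
```

```text
t 9.5 eef [ 0.5285 -0.1725  0.0271] jaw ang world 72.56 F [ 0.3 -0.1  0.1] j [-0.52  0.3   1.9   0.    0.95 -0.22]
reader xy [-0.1314 -0.1994] n,t [-0.0553 -0.2323]
```

View pics/a4.png

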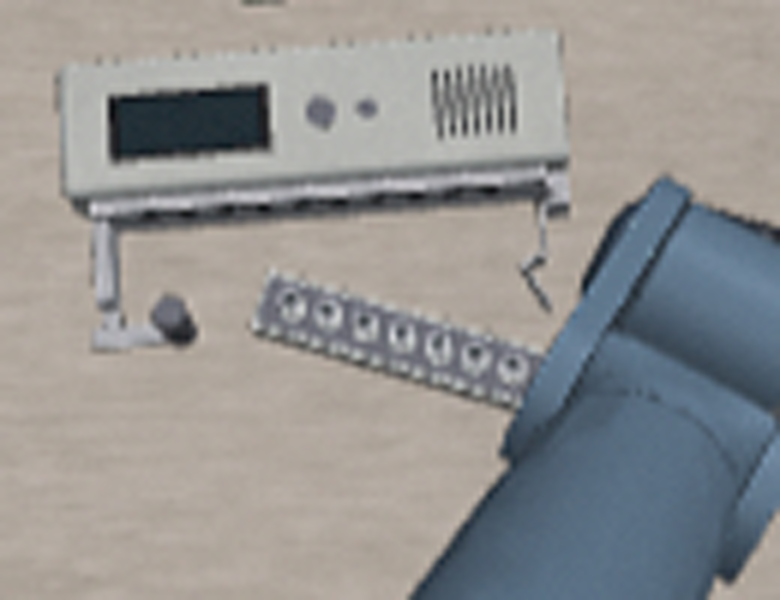

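carry_out:
  rows:
    - [[0.0017,0.0047,0,0,0,0,0.9],[0.0017,0.0047,0,0,0,0,0.9],[0.0017,0.0047,0,0,0,0,0.9],[0.0017,0.0047,0,0,0,0,0.9],[0.0017,0.0047,0,0,0,0,0.9],[0.0017,0.0047,0,0,0,0,0.9],[0.0017,0.0047,0,0,0,0,0.9],[0,0,0,0,0,0,0.9],[0,0,0,0,0,0,0.9],[0,0,0,0,0,0,0.9]]

```text
time: 10.38
eef_pos: [0.5409, -0.1399, 0.0276]
ee_rot: [2.533, 1.859, 0.0]
wrist_force: [-0.6, 0.4, -1.4]
gripper_width: 0.101
```

```bash
python3 st.py;python3 look.py a5
```

```text
t 10.3833 eef [ 0.5409 -0.1399  0.0276] jaw ang world 72.56 F [-0.6  0.4 -1.4] j [-0.46  0.3   1.89  0.    0.95 -0.15]
reader xy [-0.1177 -0.1673] n,t [-0.0534 -0.1975]
```

View pics/a5.png

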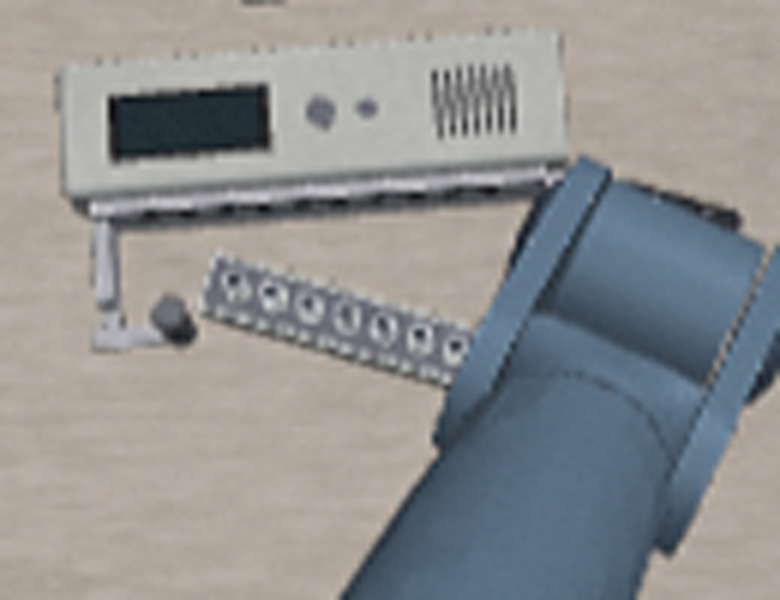

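```bash
python3 - <<'E'
from h import *
import pickle
q=np.array([.6516,.0321,.0411]); t=np.radians(-20)
nt=lambda X:(lambda l:np.round([np.cos(t)*l[0]+np.sin(t)*l[1],-np.sin(t)*l[0]+np.cos(t)*l[1]],4))(inv(q,X))
f=lambda x,y:(240+(x+.5)/6-.5,130+(y+.5)/6-.5)
for n,b,a,fr in [('a3',(347,297),(330,348),(724,470)),('a4',(270,270),(252,325),(518,405)),('a5',(216,252),(202,308),(450,385))]:
    p=pickle.load(open(n+'.pkl','rb'))
    B,A,F=[ray(p,*f(*c),.026) for c in (b,a,fr)]; d=F-A
    print(n,'back',nt(B),'front',nt(A),np.linalg.norm(A-B),'frontfar',nt(F),'ang',np.degrees(np.arctan2(d[0],-d[1])))
    print(pix(p,loc(q,(-.063,.088,.06))), [round(v) for v in ((np.array(pix(p,loc(q,(-.063,.088,.0))))-[240,130])*6)])
E
```

```text
a3 back [-0.0458 -0.029 ] front [-0.0773 -0.0287] 0.031497440425711405 frontfar [-0.0799 -0.2647] ang -18.277256325047702
(np.float64(267.3190011707325), np.float64(181.30976296324238)) [179, 330]
a4 back [-0.0434  0.0185] front [-0.0774  0.0184] 0.033992111615650585 frontfar [-0.0778 -0.1418] ang -17.806255226382298
(np.float64(267.3190011707325), np.float64(181.30976296324238)) [179, 330]
a5 back [-0.0423  0.0518] front [-0.0762  0.0492] 0.0340432728097268 frontfar [-0.078  -0.1011] ang -18.32189412713642
(np.float64(267.3190011707325), np.float64(181.30976296324238)) [179, 330]
```

carry_out:
  rows:
    - [[0.0016,0.0047,0,0,0,0,0.9],[0.0016,0.0047,0,0,0,0,0.9],[0.0016,0.0047,0,0,0,0,0.9],[0.0016,0.0047,0,0,0,0,0.9],[0.0016,0.0047,0,0,0,0,0.9],[0.0016,0.0047,0,0,0,0,0.9],[0.0016,0.0047,0,0,0,0,0.9],[0,0,0,0,0,0,0.9],[0,0,0,0,0,0,0.9],[0,0,0,0,0,0,0.9]]

```text
time: 11.27
eef_pos: [0.5518, -0.1067, 0.0272]
ee_rot: [-2.532, -1.858, -0.0]
wrist_force: [0.3, 0.4, -0.1]
gripper_width: 0.097
```

```bash
python3 st.py;python3 look.py a6
```

```text
t 11.2667 eef [ 0.5518 -0.1067  0.0272] jaw ang world 72.55 F [ 0.3  0.4 -0.1] j [-0.39  0.31  1.89  0.    0.95 -0.09]
reader xy [-0.1055 -0.1346] n,t [-0.0531 -0.1626]
```

View pics/a6.png

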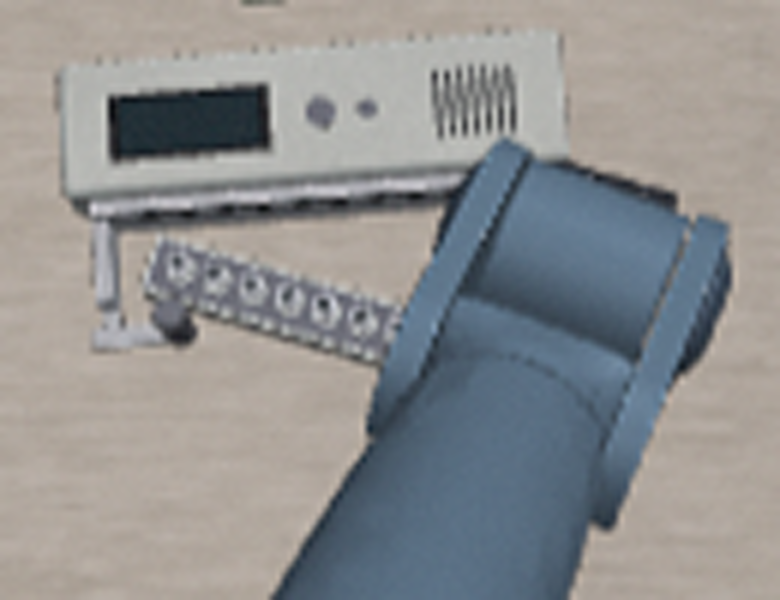

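carry_out:
  rows:
    - [[0.0013,0.0038,0,0,0,0,0.9],[0.0013,0.0038,0,0,0,0,0.9],[0.0013,0.0038,0,0,0,0,0.9],[0.0013,0.0038,0,0,0,0,0.9],[0,0,0,0,0,0,0.9],[0,0,0,0,0,0,0.9],[0,0,0,0,0,0,0.9],[0,0,0,0,0,0,0.9],[0,0,0,0,0,0,0.9],[0,0,0,0,0,0,0.9]]

```text
time: 12.15
eef_pos: [0.5572, -0.0919, 0.0275]
ee_rot: [-2.533, -1.859, -0.0]
wrist_force: [0.8, -0.4, 0.9]
gripper_width: 0.098
```

```bash
python3 st.py;python3 look.py a7
```

```text
t 12.15 eef [ 0.5572 -0.0919  0.0275] jaw ang world 72.54 F [ 0.8 -0.4  0.9] j [-0.36  0.31  1.88  0.    0.95 -0.06]
reader xy [-0.0995 -0.12  ] n,t [-0.0524 -0.1468]
```

View pics/a7.png

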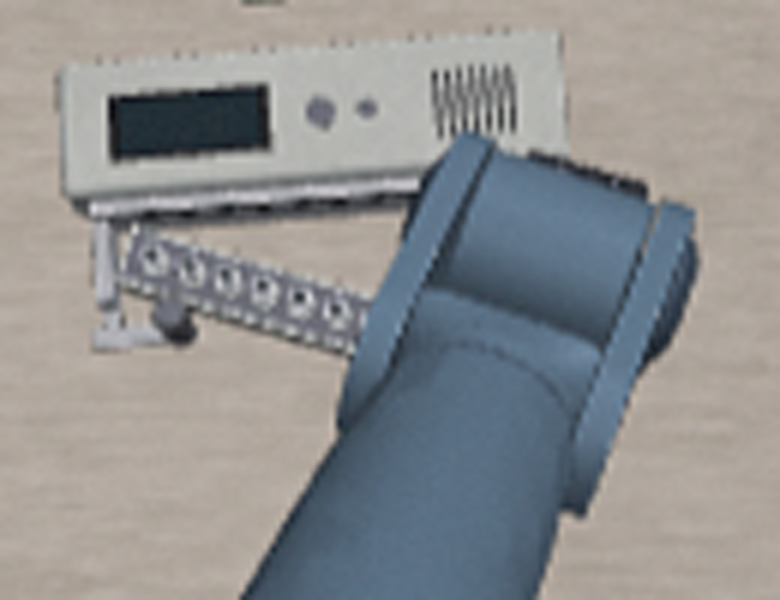

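carry_out:
  rows:
    - [[0.0005,0.0016,0,0,0,0,0.9],[0.0005,0.0016,0,0,0,0,0.9],[0,0,0,0,0,0,0.9],[0,0,0,0,0,0,0.9],[-0.0046,-0.0143,0,0,0,0,0.9],[-0.0061,-0.019,0.01,0,0,0,0.9],[-0.0061,-0.019,0.03,0,0,7,0.9],[-0.01,0,0.03,0,0,7,1],[-0.01,0.0,0.03,0,0,7,1],[-0.01,0,0,0,0,7,1]]

```text
time: 13.03
eef_pos: [0.5146, -0.1431, 0.134]
ee_rot: [1.994, 2.413, 0.004]
wrist_force: [0.1, -0.1, -0.0]
gripper_width: 0.005
```

```bash
python3 st.py;python3 look.py a8
```

```text
t 13.0333 eef [ 0.5146 -0.1431  0.134 ] jaw ang world -79.14 F [ 0.1 -0.1 -0. ] j [-0.48  0.07  1.93  0.    1.13 -0.67]
reader xy [-0.1441 -0.1695] n,t [-0.0775 -0.2085]
```

View pics/a8.png

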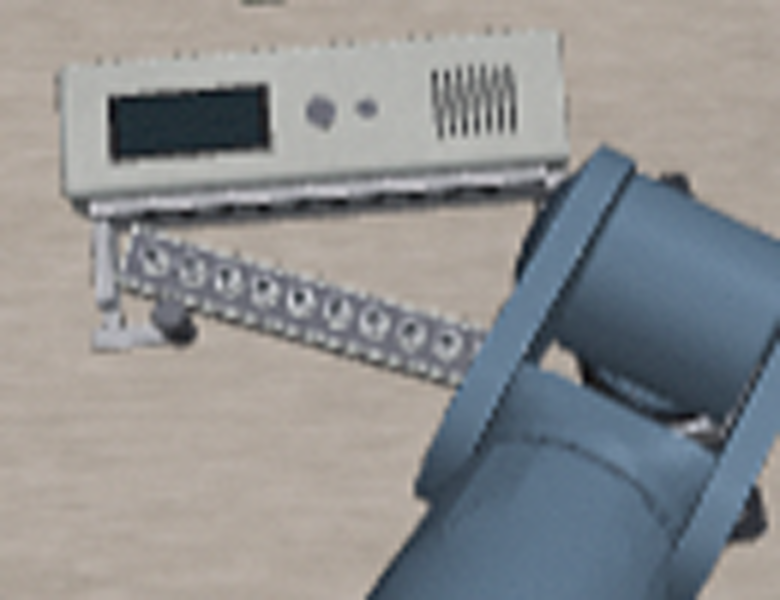

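```bash
python3 - <<'E'
from h import *
import pickle
q=np.array([.6516,.0321,.0411])
f=lambda x,y:(240+(x+.5)/6-.5,130+(y+.5)/6-.5)
p=pickle.load(open('a8.pkl','rb'))
for c in [(122,283),(137,228),(460,385),(490,330)]: print(c,np.round(inv(q,ray(p,*f(*c),.026)),4))
E
```

```text
(122, 283) [-0.0374  0.118 ]
(137, 228) [-0.0051  0.1085]
(460, 385) [-0.1082 -0.0741]
(490, 330) [-0.077 -0.093]
```

carry_out:
  rows:
    - [[0.0085,0.0064,0,0,0,-7,0.9],[0.0085,0.0064,0,0,0,-7,0.9],[0.0085,0.0063,0,0,0,-7,0.9],[0.0085,0.0063,0,0,0,-7,0.9],[0,0,-0.027,0,0,0,0.9],[0,0,-0.03,0,0,0,0.9],[0,0,-0.03,0,0,0,0.9],[0,0,-0.02,0,0,0,0.9],[0,0,0,0,0,0,0.9],[0,0,0,0,0,0,0.9]]

```text
time: 13.92
eef_pos: [0.5452, -0.1153, 0.0195]
ee_rot: [-2.534, -1.855, 0.001]
wrist_force: [-0.1, -0.2, -0.6]
gripper_width: 0.104
```

```bash
python3 st.py
```

```text
t 13.9167 eef [ 0.5452 -0.1153  0.0195] jaw ang world 72.41 F [-0.1 -0.2 -0.6] j [-0.41  0.31  1.9   0.    0.93 -0.11]
reader xy [-0.1123 -0.1429] n,t [-0.0567 -0.1727]
```

carry_out:
  rows:
    - [[0,0,0.007,0,0,0,0.9],[0.0018,0.0048,0,0,0,0,0.9],[0.0018,0.0048,0,0,0,0,0.9],[0.0018,0.0048,0,0,0,0,0.9],[0.0018,0.0048,0,0,0,0,0.9],[0.0016,0.0042,0,0,0,0,0.9],[0.0016,0.0042,0,0,0,0,0.9],[0.0016,0.0042,0,0,0,0,0.9],[0,0,0,0,0,0,0.9],[0,0,0,0,0,0,0.9]]

```text
time: 14.75
eef_pos: [0.5571, -0.0902, 0.0281]
ee_rot: [2.521, 1.858, -0.014]
wrist_force: [-6.6, -25.6, -0.1]
gripper_width: 0.098
```

```bash
python3 st.py; python3 look.py a9
```

```text
t 14.75 eef [ 0.5571 -0.0902  0.0281] jaw ang world 72.79 F [ -6.6 -25.6  -0.1] j [-0.36  0.31  1.88 -0.02  0.95 -0.05]
reader xy [-0.0994 -0.1183] n,t [-0.053  -0.1452]
```

View pics/a9.png

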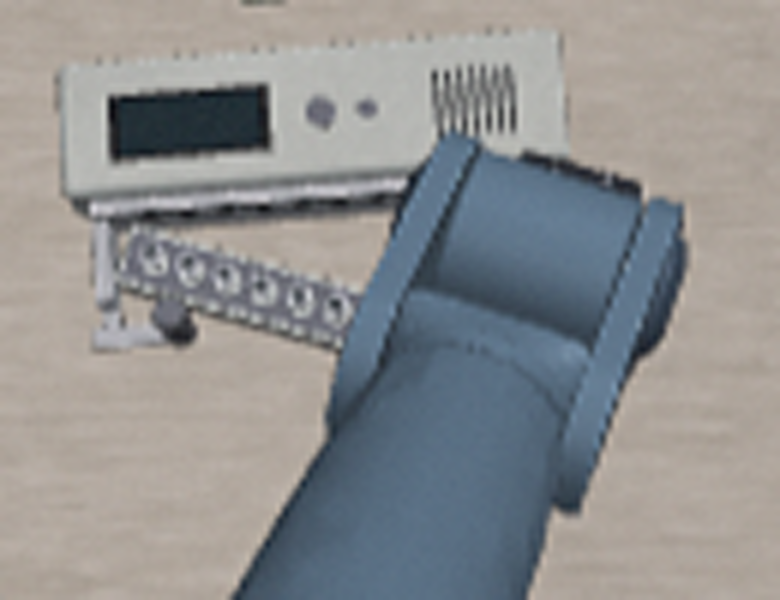

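carry_out:
  rows:
    - [[-0.006,-0.019,0,0,0,0,0.9],[-0.006,-0.019,0,0,0,0,0.9],[-0.02,0,0.03,0,0,0,1],[-0.02,0.02,0.04,0,0,0,1],[0,0.035,0,0,0,0,1],[0.004,0.03,0,0,0,0,1],[0,0,-0.02,0,0,0,1],[0,0,-0.02,0,0,0,1],[0,0,0,0,0,0,1],[0,0,0,0,0,0,1]]

```text
time: 15.63
eef_pos: [0.5114, -0.0392, 0.0507]
ee_rot: [-2.531, -1.858, 0.002]
wrist_force: [0.3, 0.3, 0.1]
gripper_width: 0.004
```

```bash
python3 st.py; python3 look.py b1
```

```text
t 15.6333 eef [ 0.5114 -0.0392  0.0507] jaw ang world 72.57 F [0.3 0.3 0.1] j [-0.3   0.17  2.01  0.    0.97  0.01]
reader xy [-0.143  -0.0655] n,t [-0.112  -0.1105]
```

View pics/b1.png

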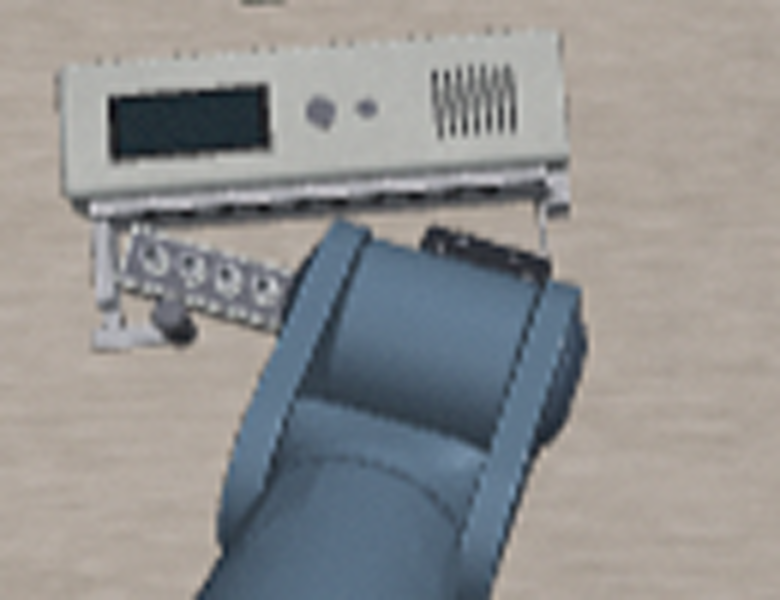

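carry_out:
  rows:
    - [[0,0,-0.012,0,0,0,1],[0,0,-0.012,0,0,0,1],[0,0,0,0,0,0,1],[0.007,-0.0005,0,0,0,1.8,1],[0.007,-0.0005,0,0,0,1.8,1],[0.007,-0.0005,0,0,0,1.8,1],[0.007,-0.0005,0,0,0,1.8,1],[0.007,-0.0005,0,0,0,1.8,1],[0.007,-0.0005,0,0,0,1.8,1],[0,0,0,0,0,0,1]]

```text
time: 16.52
eef_pos: [0.5551, -0.0432, 0.0274]
ee_rot: [2.346, 2.089, 0.0]
wrist_force: [0.1, -0.0, 0.0]
gripper_width: 0.008
```

```bash
python3 st.py; python3 look.py b2
```

```text
t 16.5167 eef [ 0.5551 -0.0432  0.0274] jaw ang world 83.36 F [ 0.1 -0.   0. ] j [-0.28  0.3   1.9  -0.    0.95 -0.17]
reader xy [-0.0995 -0.0713] n,t [-0.0691 -0.101 ]
```

View pics/b2.png

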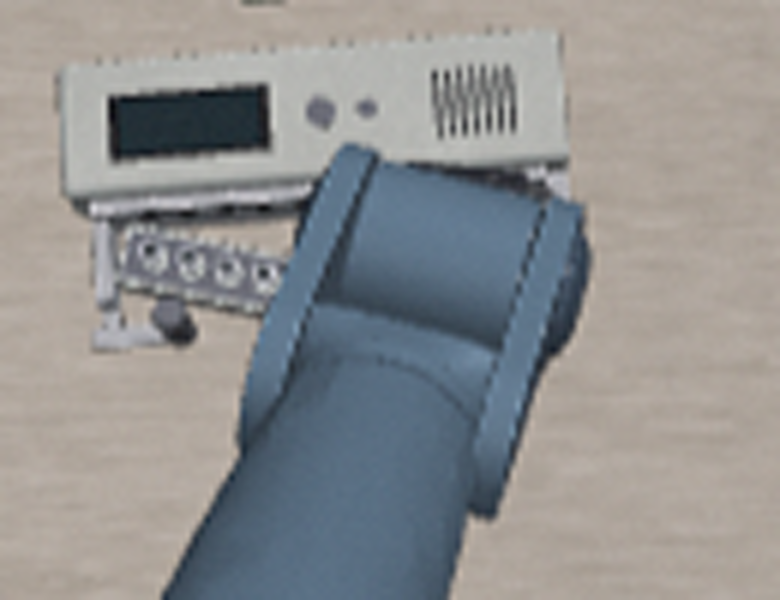

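carry_out:
  rows:
    - [[0.006,0,0,0,0,1.3,1],[0.006,0,0,0,0,1.3,1],[0.006,0,0,0,0,1.3,1],[0.006,0,0,0,0,1.3,1],[0.006,0,0,0,0,1.3,1],[0.006,0,0,0,0,1.3,1],[0.004,0,0,0,0,1.3,1],[0,0,0,0,0,0,1],[0,0,0,0,0,0,1],[0,0,0,0,0,0,1]]

```text
time: 17.4
eef_pos: [0.5946, -0.0427, 0.0277]
ee_rot: [2.173, 2.268, 0.001]
wrist_force: [0.2, -0.3, 0.0]
gripper_width: 0.007
```

```bash
python3 st.py; python3 look.py b3
```

```text
t 17.4 eef [ 0.5946 -0.0427  0.0277] jaw ang world -87.55 F [ 0.2 -0.3  0. ] j [-0.26  0.37  1.8   0.    0.97 -0.3 ]
reader xy [-0.06   -0.0724] n,t [-0.0316 -0.0886]
```

View pics/b3.png

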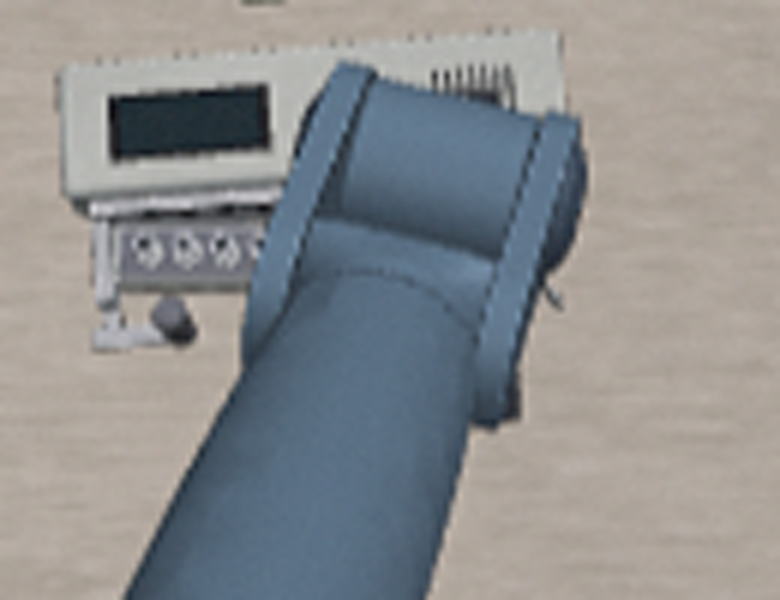

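carry_out:
  rows:
    - [[0.003,0,0,0,0,0,1],[0.003,0,0,0,0,0,1],[0.003,0,0,0,0,0,1],[0.002,0,0,0,0,0,1],[0,0,0,0,0,0,1],[0,0,0,0,0,0,1],[0,0,0,0,0,0,1],[0,0,0,0,0,0,1],[0,0,0,0,0,0,1],[0,0,0,0,0,0,1]]

```text
time: 18.28
eef_pos: [0.6054, -0.0429, 0.0276]
ee_rot: [2.173, 2.268, 0.0]
wrist_force: [1.4, -0.3, -0.8]
gripper_width: 0.003
```

```bash
python3 st.py; python3 look.py b4;python3 -c "
from h import *
p=cams.grab_frame('scene'); cv2.imwrite('pics/b4s.png',cv2.resize(p['image'][150:240,260:400,::-1],None,fx=5,fy=5,interpolation=2))"
```

```text
t 18.2833 eef [ 0.6054 -0.0429  0.0276] jaw ang world -87.55 F [ 1.4 -0.3 -0.8] j [-0.26  0.39  1.77  0.    0.98 -0.3 ]
reader xy [-0.0492 -0.073 ] n,t [-0.0213 -0.0855]
```

View pics/b4s.png

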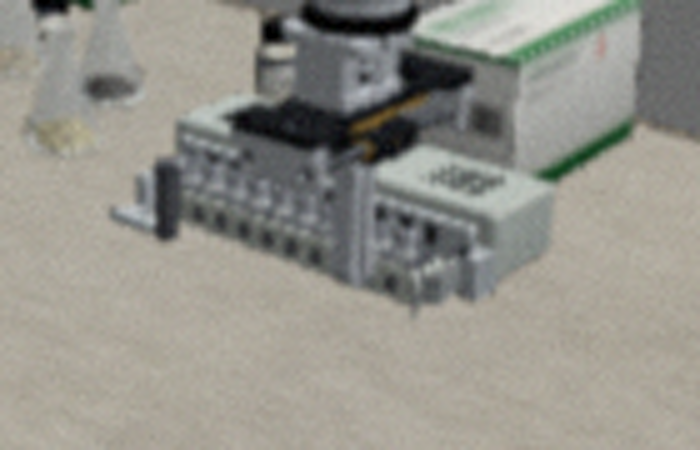

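View pics/b4.png

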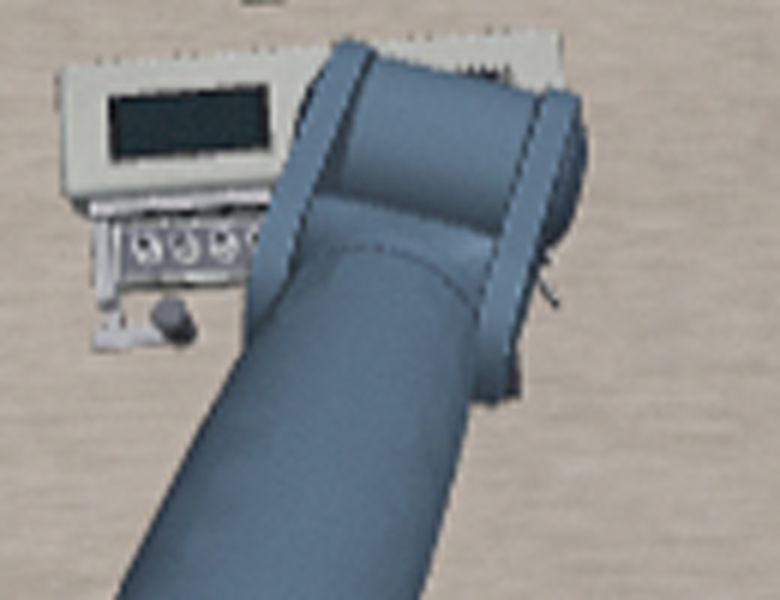

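carry_out:
  rows:
    - [[0.002,0,0,0,0,0,1],[0.002,0,0,0,0,0,1],[0.001,0,0,0,0,0,1],[0,0,0,0,0,0,1],[0,0,0,0,0,0,1],[0,0,0,0,0,0,1],[0,0,0,0,0,0,1],[0,0,0,0,0,0,1],[0,0,0,0,0,0,1],[0,0,0,0,0,0,1]]

```text
time: 19.22
eef_pos: [0.6104, -0.0428, 0.0275]
ee_rot: [2.173, 2.268, 0.0]
wrist_force: [-0.4, 0.3, 0.4]
gripper_width: 0.003
```

```bash
python3 st.py
```

```text
t 19.2167 eef [ 0.6104 -0.0428  0.0275] jaw ang world -87.55 F [-0.4  0.3  0.4] j [-0.26  0.4   1.76  0.    0.98 -0.3 ]
reader xy [-0.0443 -0.0732] n,t [-0.0166 -0.0839]
```

carry_out:
  rows:
    - [[0.001,0,0,0,0,0,1],[0.001,0,0,0,0,0,1],[0.001,0,0,0,0,0,1],[0,0,0,0,0,0,1],[0,0,0,0,0,0,1],[0,0,0,0,0,0,1],[0,0,0,0,0,0,1],[0,0,0,0,0,0,1],[0,0,0,0,0,0,1],[0,0,0,0,0,0,1]]

```text
time: 20.05
eef_pos: [0.6117, -0.0427, 0.0272]
ee_rot: [-2.17, -2.266, 0.005]
wrist_force: [-6.5, -0.6, 4.8]
gripper_width: 0.005
```

```bash
python3 st.py; python3 look.py b5
```

```text
t 20.05 eef [ 0.6117 -0.0427  0.0272] jaw ang world -87.52 F [-6.5 -0.6  4.8] j [-0.25  0.41  1.75 -0.    0.99 -0.3 ]
reader xy [-0.043  -0.0731] n,t [-0.0154 -0.0834]
```

View pics/b5.png

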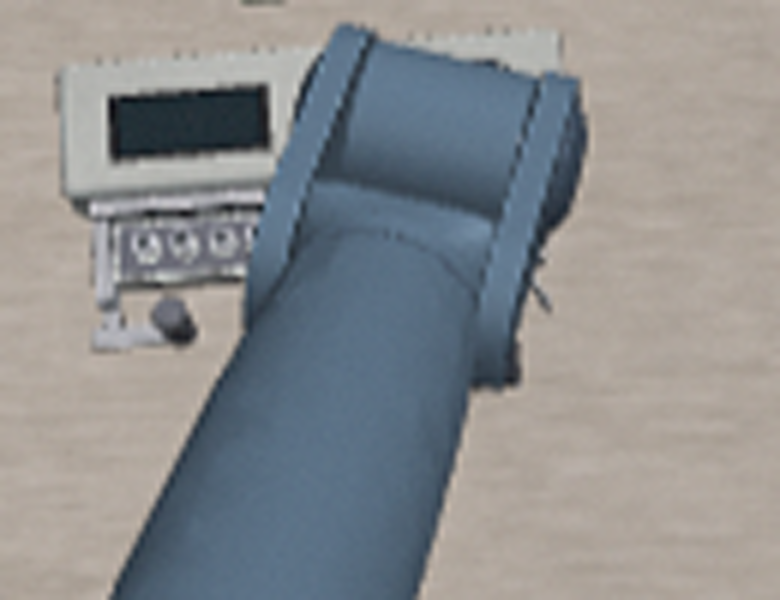

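carry_out:
  rows:
    - [[0.001,0,0,0,0,0,1],[0.001,0,0,0,0,0,1],[0,0,0,0,0,0,1],[0,0,0,0,0,0,1],[-0.01,0,0,0,0,0,1],[-0.03,0,0,0,0,0,1],[-0.03,0,0,0,0,0,1],[-0.03,0,0.03,0,0,0,1],[-0.03,-0.03,0.04,0,0,0,1],[-0.03,-0.04,0.03,0,0,0,1]]

```text
time: 20.93
eef_pos: [0.4721, -0.092, 0.1082]
ee_rot: [2.169, 2.271, 0.001]
wrist_force: [0.8, -0.2, 1.1]
gripper_width: 0.005
```

```bash
python3 st.py; python3 look.py b6;python3 -c "
from h import *
p=cams.grab_frame('scene'); cv2.imwrite('pics/b6s.png',cv2.resize(p['image'][150:240,260:400,::-1],None,fx=5,fy=5,interpolation=2))"
```

```text
t 20.9333 eef [ 0.4721 -0.092   0.1082] jaw ang world -87.36 F [ 0.8 -0.2  1.1] j [-0.43 -0.01  2.07  0.    1.08 -0.48]
reader xy [-0.1844 -0.1167] n,t [-0.1334 -0.1727]
```

View pics/b6s.png

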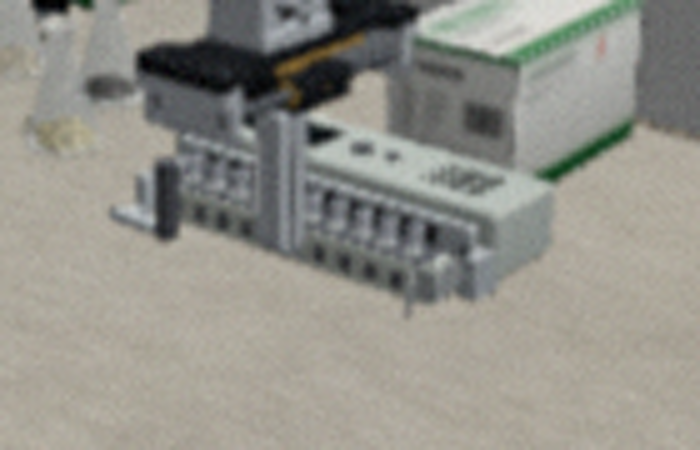

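View pics/b6.png

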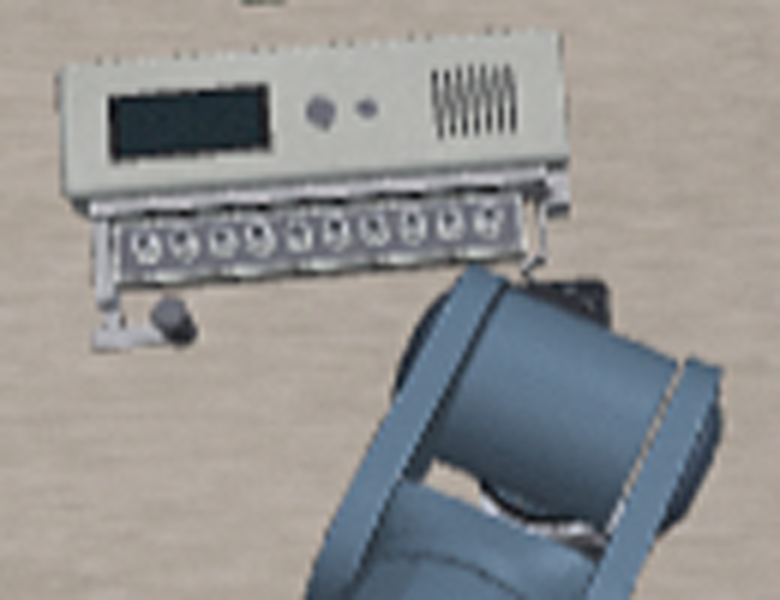

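carry_out:
  rows:
    - [[-0.02,-0.03,0.02,0,0,0,1],[-0.02,-0.03,0.02,0,0,0,1],[-0.01,-0.03,0.01,0,0,0,1],[0,-0.03,0,0,0,0,1],[0,0,0,0,0,0,1],[0,0,0,0,0,0,1],[0,0,0,0,0,0,1],[0,0,0,0,0,0,1],[0,0,0,0,0,0,1],[0,0,0,0,0,0,1]]

```text
time: 21.87
eef_pos: [0.4231, -0.2118, 0.1565]
ee_rot: [-2.171, -2.27, -0.0]
wrist_force: [-1.0, 0.4, 0.3]
gripper_width: 0.0
```

```bash
python3 st.py; python3 - <<'E'
from h import *
q=np.array([.6516,.0321,.0411])
p=cams.grab_frame('top'); im=p['image'][:,:,::-1]
a=cv2.resize(im[150:190,250:340],None,fx=8,fy=8,interpolation=cv2.INTER_CUBIC); cv2.imwrite('pics/c1.png',a)
P=lambda l:[round(float(v)) for v in ((np.array(pix(p,loc(q,l)))+.5-[250,150])*8)]
for l in [(0,.12,.026),(-.036,.12,.026),(-.036,-.12,.026),(0,-.12,.026),(-.043,-.114,.029),(-.067,-.128,.029),(-.063,.088,.06)]: print(l,P(l))
p=cams.grab_frame('scene'); cv2.imwrite('pics/c1s.png',cv2.resize(p['image'][165:225,270:390,::-1],None,fx=6.5,fy=6.5,interpolation=2))
E
```

```text
t 21.8667 eef [ 0.4231 -0.2118  0.1565] jaw ang world -87.46 F [-1.   0.4  0.3] j [-0.7  -0.1   2.06  0.    1.19 -0.75]
reader xy [-0.2383 -0.2343] n,t [-0.1438 -0.3017]
(0, 0.12, 0.026) [77, 135]
(-0.036, 0.12, 0.026) [79, 215]
(-0.036, -0.12, 0.026) [631, 185]
(0, -0.12, 0.026) [626, 105]
(-0.043, -0.114, 0.029) [618, 200]
(-0.067, -0.128, 0.029) [654, 252]
(-0.063, 0.088, 0.06) [143, 254]
```

View pics/c1.png

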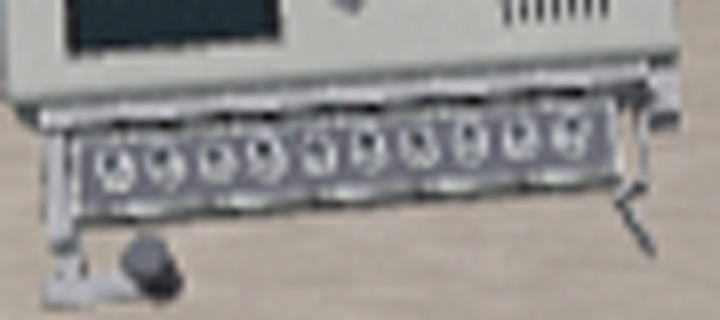

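View pics/c1s.png

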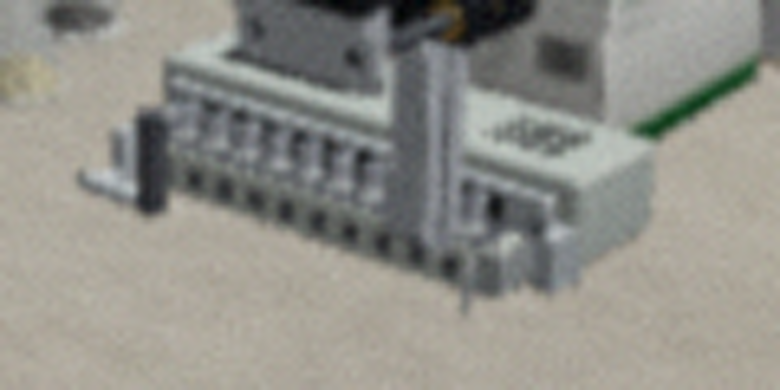

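carry_out:
  rows:
    - [[0.01,0.0327,0,0,0,0,1],[0.01,0.0327,0,0,0,0,1],[0.01,0.0327,0,0,0,0,1],[0.015,0.0327,0,0,0,0,1],[0.015,0.0327,0,0,0,0,1],[0.015,0.0327,-0.02,0,0,0,1],[0.015,0.0327,-0.03,0,0,0,1],[0.015,0.0327,-0.03,0,0,0,1],[0,0,-0.03,0,0,0,1],[0,0,-0.018,0,0,0,1]]

```text
time: 22.8
eef_pos: [0.5233, 0.0437, 0.0327]
ee_rot: [-2.167, -2.271, 0.003]
wrist_force: [-0.5, 0.3, -0.1]
gripper_width: 0.002
```

```bash
python3 st.py
```

```text
t 22.8 eef [0.5233 0.0437 0.0327] jaw ang world -87.34 F [-0.5  0.3 -0.1] j [-0.13  0.22  1.98 -0.    0.94 -0.18]
reader xy [-0.1277  0.0169] n,t [-0.1257 -0.0278]
```

carry_out:
  rows:
    - [[0.01,0,0,0,0,0,1],[0.014,0,0,0,0,0,1],[0.014,0,0,0,0,0,1],[0.014,0,0,0,0,0,1],[0.01,0,0,0,0,0,1],[0.005,0,0,0,0,0,1],[0.003,0,0,0,0,0,1],[0.002,0,0,0,0,0,1],[0,0,0,0,0,0,1],[0,0,0,0,0,0,1]]

```text
time: 23.63
eef_pos: [0.5962, 0.0416, 0.0355]
ee_rot: [-2.173, -2.268, 0.0]
wrist_force: [0.2, -0.0, 0.2]
gripper_width: 0.005
```

```bash
python3 st.py
```

```text
t 23.6333 eef [0.5962 0.0416 0.0355] jaw ang world -87.54 F [ 0.2 -0.   0.2] j [-0.12  0.36  1.79 -0.    0.99 -0.16]
reader xy [-0.055   0.0118] n,t [-0.0557 -0.0077]
```

carry_out:
  rows:
    - [[0,0,-0.008,0,0,0,1],[0.004,0,0,0,0,0,1],[0.003,0,0,0,0,0,1],[0.003,0,0,0,0,0,1],[0.002,0,0,0,0,0,1],[0.001,0,0,0,0,0,1],[0.001,0,0,0,0,0,1],[0,0,0,0,0,0,1],[0,0,0,0,0,0,1],[0,0,0,0,0,0,1]]

```text
time: 24.47
eef_pos: [0.6063, 0.0416, 0.0266]
ee_rot: [-2.166, -2.263, 0.013]
wrist_force: [-13.9, -1.8, 9.0]
gripper_width: 0.006
```

```bash
python3 st.py
```

```text
t 24.4667 eef [0.6063 0.0416 0.0266] jaw ang world -87.49 F [-13.9  -1.8   9. ] j [-0.12  0.4   1.76 -0.    0.99 -0.16]
reader xy [-0.0449  0.0114] n,t [-0.0461 -0.0047]
```

carry_out:
  rows:
    - [[-0.005,0,0,0,0,0,1],[-0.02,0,0,0,0,0,1],[-0.03,0,0,0,0,0,1],[-0.035,0,0.02,0,0,0,1],[-0.035,-0.03,0.04,0,0,0,1],[-0.035,-0.04,0.04,0,0,0,1],[-0.015,-0.04,0.03,0,0,0,1],[0,-0.04,0,0,0,0,1],[0,-0.04,0,0,0,0,1],[0,-0.04,0,0,0,0,1]]

```text
time: 25.3
eef_pos: [0.4633, -0.1581, 0.1254]
ee_rot: [2.17, 2.266, 0.001]
wrist_force: [0.9, 0.4, 0.6]
gripper_width: 0.006
```

carry_out:
  rows:
    - [[0,-0.03,0,0,0,0,1],[0,-0.02,0,0,0,0,1],[0,-0.01,0,0,0,0,1],[0,0,0,0,0,0,1],[0,0,0,0,0,0,1],[0,0,0,0,0,0,1],[0,0,0,0,0,0,1],[0,0,0,0,0,0,1],[0,0,0,0,0,0,1],[0,0,0,0,0,0,1]]

```text
time: 26.13
eef_pos: [0.463, -0.2154, 0.1239]
ee_rot: [2.172, 2.269, 0.0]
wrist_force: [-0.6, -0.1, -0.6]
gripper_width: 0.008
```

```bash
python3 st.py; python3 - <<'E'
from h import *
p=cams.grab_frame('top'); im=p['image'][:,:,::-1]
cv2.imwrite('pics/d1.png',cv2.resize(im[150:190,250:340],None,fx=8,fy=8,interpolation=cv2.INTER_CUBIC)); save(p,'d1f')
for t in ['beaker','flask','petri_dish','tape','amber_bottle','pen','tweezers']:
    print(t,[(round(d['conf'],2),np.round(w(p,d['centre']),3).tolist()) for d in find_in(p,t)[:1]])
p=cams.grab_frame('scene'); cv2.imwrite('pics/d1s.png',cv2.resize(p['image'][165:225,270:390,::-1],None,fx=6.5,fy=6.5,interpolation=2))
E
```

```text
t 26.1333 eef [ 0.463  -0.2154  0.1239] jaw ang world -87.49 F [-0.6 -0.1 -0.6] j [-0.66  0.04  1.99  0.    1.12 -0.7 ]
reader xy [-0.1987 -0.2395] n,t [-0.1048 -0.293 ]
beaker [(0.77, [0.51, 0.364, 0.038])]
flask [(0.62, [0.646, 0.295, 0.041])]
petri_dish [(0.67, [0.387, 0.331, 0.019])]
tape [(0.73, [0.583, -0.438, 0.014])]
amber_bottle [(0.43, [0.696, -0.304, 0.05])]
pen [(0.58, [0.436, 0.242, 0.01])]
tweezers []
```

View pics/d1.png

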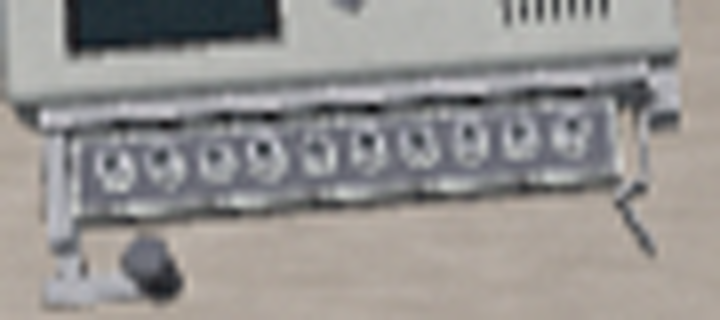

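View pics/d1s.png

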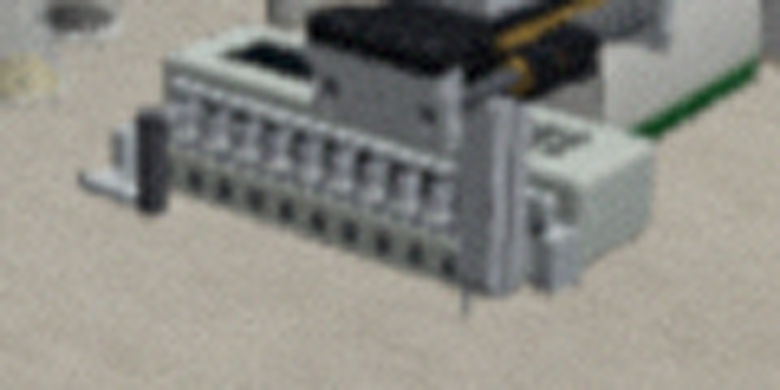

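View pics/d1f.png

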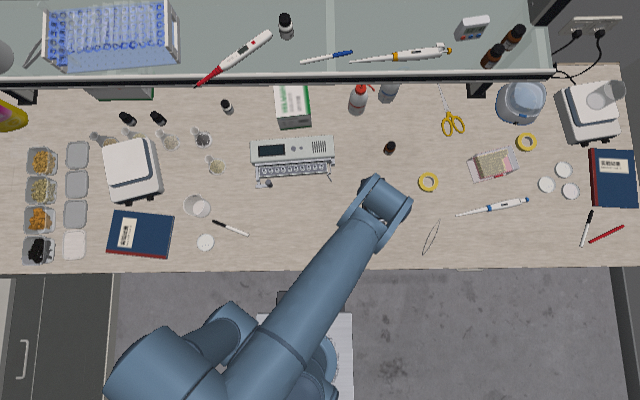

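```bash
python3 -c "
from h import *
print(sign_off())"
```

```text
the job is handed in; nothing more can be done
None
```

The rail is seated in the reader bay, flat against the back fence, with the catch closed in front of it. I handed the job in at about 26 s of the 64 s allowed.

**What I did:**
- I turned the rail and moved it forward with both open fingers on its front side.
- I pushed its right end so the left end slid in behind the scanner post to the end stop. The force there rose to about 26 N.
- I swung the right end in past the catch with the closed fingers until it met the fence, at about 6.5 N.
- I pressed the middle once more, at about 14 N. The picture did not change, so it was already flat. The rail was only ever pushed along the bench.

**Last checks:**
- **Rail front edge:** in the last top view it lies within about 2 px (1 mm) of its expected place. The slope differs from expected by 0.25°, which is within measuring noise.
- **Position along y:** the two ends disagree slightly. The left end reads about 1 mm and the right end about 4 mm left of centre. Together that puts the rail about 2 mm left, inside the 4 mm tolerance.
- **Catch:** the hook tip and lead-in are back in their shut positions to within about 1 mm. The side view of the catch was partly hidden by the gripper at the end.
- **Other things on the bench:** the beaker, flask, petri dish, tape and pen were found where they started, within 5 mm. The bottle read about 7 mm off, but it was found with low confidence and from a different camera. The detector missed the tweezers, though they look unmoved in the picture.
- **Robot:** it stands clear of everything, with no force on the wrist.

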